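Sweep the cut heel lifts off the cutting block into the tray

ROBOT

A 6-joint arm with a two-finger parallel gripper is mounted at the origin on the work surface. World frame = base frame: x ahead of the robot, y to its left, z up, the work surface at z = 0. Lengths are in mm, angles in rad, forces in N, time in s.
With the tool pointing down it reaches from about 350 to 875 mm from the base axis. Payload 4.2 kg.
Tool frame: the origin (TCP) lies midway between the tips of the shut fingers; the grasp point (between the pads) lies 19 mm behind it (arm.tcp_to_grasp is the distance from the TCP to the grasp point, in mm); z points along the fingers, y is the line along which they close (so a half turn about z gives the same grasp; the last joint's range is limited). The gripper opens to 85 mm and grips with 20 to 120 N. Pads are 22 mm wide; open, the fingers measure 114 mm over their backs; the gripper's body (76 mm by 85 mm) begins 54 mm behind the grasp point. The pads swing forward as they close: fully open they stand 13 mm farther back than shut.
Start: joints at [-0.925, 0.385, 0.008, 0, -1.194, -0.259], TCP at [235.78, -578.798, 231.312] pointing down, gripper open.
Joint ranges: [-3.14, 3.14], [-1.21, 2.06], [-1.07, 1.41], [-3.16, 2.05], [-2.99, -0.16], [-3.1, 3.1]. Speed limits (rad/s): [2.79, 2.79, 3.14, 3.14, 3.14, 3.14].

INTERFACE

Orientations are given as a unit quaternion [x, y, z, w].
In Python, from bench import arm gives the robot as it stands.
- The arm moves only by the tool arm_command, never from a script. Its argument "rows" is a list of rows, each a list of 2 entries, a list of its own where there are three numbers: the shift along the tool's x, y, z as a fraction of full scale, then the turn, a rotation vector about the tool's x, y, z as a fraction of full scale. In form: [[[x, y, z], [wx, wy, wz]], ...]. A call has 1 to 5 rows; each row is the pose to reach, as a shift and turn from the pose commanded when the call began, along the tool's axes at that moment, turning the shorter way round; what a row does not reach only later rows make up. Full scale, the value 1, is 0.25 m for a shift and 180 degrees for a turn. A row lasts 1/10 s, in which the tool goes at most 50 mm and 8.59 degrees, less where a joint would pass 70% of its speed; a pose out of reach is approached as far as the arm can. A call with a number of a shift or a turn outside -1 to 1 is refused whole. A call with a gripper value outside its range is refused whole. "grip" is the opening, from 0 (shut) to 1 (fully open), set as the call begins (left out, the last holds). The fingers move at their own pace and stop on an object; the grip force is fixed at half the most. Time passes only in rows, so rows that repeat a pose let the fingers close. It gives the time, the measured TCP pose, the force, the opening and the grip force at its end, in the units of the state.
- arm.read_state(): the state, without advancing time (a new reading comes with each control period).
- arm.get_image(name): name is "scene" or "top" or "wrist"; returns (picture, depth): 400x640x3 uint8, blue, green, red; 400x640 float32, mm along the optical axis (not along the pixel's ray), 0 where there is no reading.
- arm.camera_info(name): a dict with "fx", "fy", "cx", "cy" (pixels), "extrinsics" (4x4, takes a point from camera to world coordinates). Camera axes: x right, y down, z forward; pixel columns grow to the right and rows downward; lengths in mm; the calibration is good to about 2 mm. The wrist camera is an equidistant fisheye: a pixel r from the principal point sees the ray r / f radians off the axis. A picture is of the moment at which its call begins: read the wrist's pose just before it. camera_info takes no time and is no camera call; for the wrist camera it gives the pose at the moment of the call.
- arm.job_done(): hands the job in; it is judged then, once.
Trained networks look in the newest picture that a camera, given by its name, has taken for a name from the list of things; names that differ only in an ending like _2 or _b are one class to them, and where a whole thing is asked for, a point or a joint stands for the part that bears it (a point fixed in the world has none). Each returns a list of dicts, best first, with "score" (0 to 1); they miss things now and then, are a little off and sometimes report something else, mostly with a low value. They report only what shows in the picture. A call takes as long as a camera call. They do not tell look-alikes from the thing itself.
- arm.spot_in(camera, query): "position" ([column, row] in pixels, amid what is visible of it).
The state is a dict: "clock": time; "joints": joint angles; "joint_vel": joint speeds; "joint_efforts": joint torques, N m; "position": TCP position; "ee_rot": TCP orientation; "contact_force": force on the tool from outside, world axes, zero at the start; "wrist_torque": the same for the moment, N m; "gripper_width": finger opening in mm; "grasp_force": force on a finger pad.
Only numpy, scipy, OpenCV 4.12 (cv2) and the standard library are available. Lean on these libraries where they do the work, as an engineer would, in place of code of your own. Each camera call takes 0.05 s, during which the arm holds its last target. There are 200 camera calls.

TASK

The three black heel lifts on the white cutting block are cut: sweep them along the block and over its edge into the green tray with your fingers, so that all three end up fully inside it, below its rim. Push them only, never pick them up, and drop none on the bench or in the red tray. Leave the steel die and the punch standing where they are on the block, and everything else on the bench alone.

Things in the scene. Friction and masses are not known exactly. Their poses are not given: they have to be found in the camera images.
- block: white nylon cutting block, 50 mm thick, on a 30 mm dark steel bed plate, both 300 mm along x and 380 mm along y and fixed to the bench. Origin on the bench under its centre, z up: the top of the block is flat, 80 mm above the bench. A tray stands against each of its two ends at y = +190 and -190 mm; which tray is at which end changes.
- green_tray: the green plastic tray, 280 x 190 mm outside and 75 mm high, open at the top, walls and floor 4 mm thick, fixed to the bench. Its long side runs along one of the two y ends of the block with a 2 mm gap, its rim 5 mm below the block's top. Origin at the centre of its underside, axes parallel to the block's (x along the 280 mm). Two earlier lifts are fixed on its floor. The cut lifts go here.
- red_tray: the red plastic tray, 280 x 190 mm outside and 75 mm high, open at the top, walls and floor 4 mm thick, fixed to the bench. Its long side runs along one of the two y ends of the block with a 2 mm gap, its rim 5 mm below the block's top. Origin at the centre of its underside, axes parallel to the block's (x along the 280 mm). It holds rubber trimmings; no lift belongs here.
- lift_a: a black D-shaped rubber heel lift lying flat on the block: 8 mm thick, about 32 g, 59 mm from the straight edge to the round end and 58 mm across. Origin on its underside, at the centre of the round end (radius 29 mm); z up, the straight edge is 30 mm from the origin along its -x. Loose; it slides when pushed at its edge.
- lift_b: a black D-shaped rubber heel lift lying flat on the block: 8 mm thick, about 32 g, 59 mm from the straight edge to the round end and 58 mm across. Origin on its underside, at the centre of the round end (radius 29 mm); z up, the straight edge is 30 mm from the origin along its -x. Loose; it slides when pushed at its edge.
- lift_c: a black D-shaped rubber heel lift lying flat on the block: 8 mm thick, about 32 g, 59 mm from the straight edge to the round end and 58 mm across. Origin on its underside, at the centre of the round end (radius 29 mm); z up, the straight edge is 30 mm from the origin along its -x. Loose; it slides when pushed at its edge.
- die: strip-steel cutting die standing on the block among the lifts: a D-shaped ring, 68 mm across and 68 mm long, 32 mm high, 0.35 kg, wall 3 mm. Origin on its underside at its middle, z up. Loose. Leave where it stands.
- punch: dark steel hollow punch standing upright on the block near the middle of its far (+x) edge: 28 mm diameter, 50 mm high. Origin at the centre of its underside. Loose. Leave where it stands.
- mallet: a nylon mallet lying down on the bench behind the block: yellow head 90 mm long and 60 mm in diameter, wooden handle 160 mm; origin on the bench under the middle of the head. Leave alone.
- dye: an amber bottle with a black cap, 54 mm diameter, 120 mm high, standing on the bench; origin at the centre of its underside. Leave alone.
- tin: a round brass-coloured tin, 60 mm diameter, 30 mm high, on the bench; origin at the centre of its underside. Leave alone.
- heel: a finished stacked brown heel, 58 x 60 x 39 mm, on the bench; origin at the centre of its underside. Leave alone.
Things that resemble listed ones, but are neither listed nor needed, are in the scene too. What is shaped like the die but blue is not meant.

How it is judged:
By the outcome, as a careful person would: the job done as asked, in the order asked, and still so for the second after the job is handed in, with the robot touching nothing.
It also fails if it takes over 72 s, if anything falls off the work surface, if the arm or the gripper's body presses on something with over 40 N, if the wrist force passes 120 N, or if a joint passes its speed limit or range.

## Working session

There is one attempt and no reset: what is moved stays moved. The work goes in short steps, Python scripts to look and compute and a tool call to move; the robot and the scene stay as the last step left them, time stands still between calls to the robot, and variables do not carry over. Pictures are saved under pics/ and viewed, at most 10 in all, crops included, and the job is handed in when it is done.

Besides the shell and the picture viewer there is one more tool, called in YAML: its name, and indented under it one key for each argument. arm_command: Moves the arm, as the interface text tells. Shift numbers are shares of 0.25 m and turn numbers shares of 180 degrees, none past 1 either way. Its arguments: {"type":"object","properties":{"rows":{"type":"array","items":{"type":"array"}},"grip":{"type":"number"}},"required":["rows"]}

```bash
mkdir -p pics; cat > h.py <<'E'
from bench import arm
import numpy as np, cv2
def px2w(cam,d,u,v):
    c=arm.camera_info(cam); z=d[int(v),int(u)]
    p=np.array([(u-c['cx'])/c['fx']*z,(v-c['cy'])/c['fy']*z,z,1]); return (np.array(c['extrinsics'])@p)[:3]
E
python3 - <<'E'
from h import *
for n in ('top','scene'):
    im,d=arm.get_image(n); cv2.imwrite(f'pics/{n}0.png',im); np.save(n+'0.npy',d)
    for q in ('block','green_tray','red_tray','lift_a','die','punch'):
        print(n,q,[(np.round(r['position']).tolist(),round(r['score'],2),np.round(px2w(n,d,*r['position'])).tolist()) for r in arm.spot_in(n,q)[:6]])
print(arm.read_state()['clock'],arm.read_state()['ee_rot'],arm.read_state()['position'])
E
```

```text
top block [([311.0, 206.0], 0.62, [542.0, -23.0, 75.0])]
top green_tray [([394.0, 204.0], 0.96, [566.0, -330.0, 4.0]), ([311.0, 166.0], 0.54, [674.0, -22.0, 131.0])]
top red_tray [([236.0, 208.0], 0.86, [546.0, 256.0, 2.0])]
top lift_a [([339.0, 192.0], 0.68, [594.0, -121.0, 83.0]), ([338.0, 141.0], 0.57, [781.0, -119.0, 84.0]), ([280.0, 225.0], 0.55, [471.0, 85.0, 91.0])]
top die [([444.0, 216.0], 0.61, [520.0, -507.0, 26.0]), ([344.0, 222.0], 0.58, [483.0, -139.0, 109.0])]
top punch [([202.0, 288.0], 0.7, [253.0, 358.0, 33.0]), ([309.0, 167.0], 0.62, [673.0, -16.0, 128.0])]
scene block [([335.0, 227.0], 0.6, [622.0, -16.0, 80.0])]
scene green_tray [([228.0, 213.0], 0.59, [550.0, -354.0, 6.0]), ([328.0, 301.0], 0.26, [827.0, 11.0, 50.0])]
scene red_tray [([445.0, 239.0], 0.58, [534.0, 267.0, 11.0]), ([228.0, 210.0], 0.29, [537.0, -359.0, 6.0])]
scene lift_a [([378.0, 221.0], 0.86, [586.0, 88.0, 89.0]), ([299.0, 213.0], 0.82, [599.0, -118.0, 89.0]), ([382.0, 192.0], 0.57, [457.0, 83.0, 87.0]), ([445.0, 242.0], 0.51, [543.0, 268.0, 11.0])]
scene die [([186.0, 199.0], 0.9, [507.0, -519.0, 0.0]), ([310.0, 178.0], 0.81, [466.0, -123.0, 109.0])]
scene punch [([331.0, 233.0], 0.69, [681.0, -14.0, 112.0])]
0.7 [-1.92204474e-01  9.81354900e-01 -8.28753341e-06  2.15973394e-05] [ 235.78569697 -578.7722964   231.34329052]
```

View pics/top0.png

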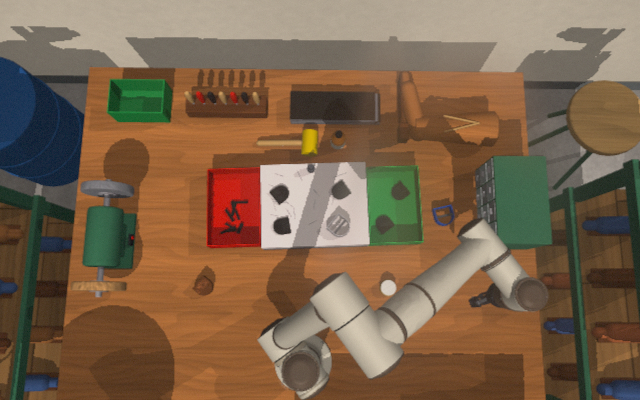

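View pics/scene0.png

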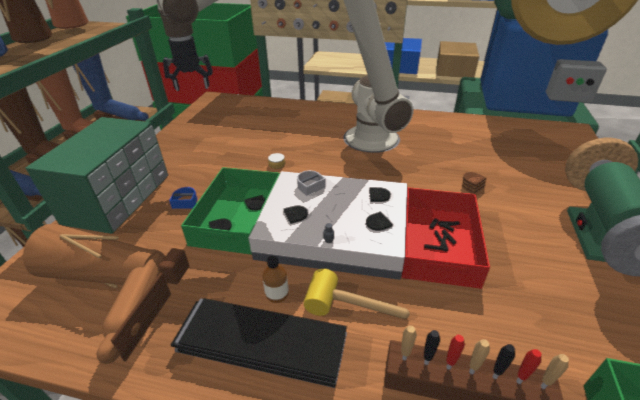

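The top view shows the red tray at left (235,207) and the green tray at right (394,205). Lifts are at about (280,193), (282,226) and (340,190), the steel die at (338,225) and the punch at (311,168). The blue ring at (444,215) is only a look-alike. Next I'll measure outlines.

```bash
python3 - <<'E'
from h import *
im=cv2.imread('pics/top0.png'); d=np.load('top0.npy')
c=arm.camera_info('top'); R=np.array(c['extrinsics'])
print(np.round(R,3).tolist(),c['fx'])
def w(u,v,Z):
    r=R[:3,:3]@np.array([(u-c['cx'])/c['fx'],(v-c['cy'])/c['fy'],1]); s=(Z-R[2,3])/r[2]; return R[:3,3]+s*r
m=(im.max(2)<50).astype(np.uint8); m[:,:262]=0;m[:,367:]=0;m[:163]=0;m[247:]=0
n,l,s,ce=cv2.connectedComponentsWithStats(m)
for i in range(1,n):
    if s[i,4]>25:
        cs,_=cv2.findContours((l==i).astype(np.uint8),0,2)
        P=np.array([w(*p[0],86)[:2] for p in cs[0]])
        print(i,s[i],np.round(w(*ce[i],86)),'x',P[:,0].min().round(),P[:,0].max().round(),'y',P[:,1].min().round(),P[:,1].max().round(),np.round(cv2.minAreaRect(P.astype(np.float32))[1]),round(cv2.minAreaRect(P.astype(np.float32))[2]))
# block outline
b=(im.min(2)>60).astype(np.uint8); b[:,:255]=0;b[:,375:]=0;b[:155]=0;b[:255]*=1;b[255:]=0
b=((d>0)).astype(np.uint8)*0
V,U=np.mgrid[150:260,200:430]; 
Z=np.array([[px2w('top',d,u,v) for u in range(200,430)] for v in range(150,260)])
k=(abs(Z[...,2]-80)<15)&(im[150:260,200:430].min(2)>60)
pts=Z[k]; print('block',pts[:,:2].min(0),pts[:,:2].max(0),np.percentile(pts[:,:2],[0.5,99.5],axis=0), np.median(pts[:,2]))
rect=cv2.minAreaRect(pts[:,:2].astype(np.float32)); print(rect)
k=(Z[...,2]>100)&(Z[...,0]<560)&(Z[...,0]>380)&(abs(Z[...,1]+100)<90); p=Z[k]; print('die',p.min(0),p.max(0))
k=(Z[...,2]>100)&(Z[...,0]>620)&(Z[...,0]<720)&(abs(Z[...,1])<60); p=Z[k]; print('punch',p.min(0),p.max(0),p.mean(0))
cv2.imwrite('pics/crop.png',cv2.resize(im[150:260,195:430],(800,int(110*800/235)),interpolation=cv2.INTER_CUBIC))
E
```

```text
[[0.007, -0.983, 0.181, 232.9], [-1.0, -0.009, -0.013, -60.093], [0.014, -0.181, -0.983, 1806.106], [0.0, 0.0, 0.0, 1.0]] 493.4741287161621Traceback (most recent call last):
  File "<stdin>", line 18, in <module>
  File "h.py", line 4, in px2w
    c=arm.camera_info(cam); z=d[int(v),int(u)]
ValueError: time passes only in moves, steps and waits
```

```bash
cat > m.py <<'E'
from h import *
def cloud(n,d):
    c=arm.camera_info(n); v,u=np.mgrid[0:400,0:640]
    p=np.stack([(u-c['cx'])/c['fx']*d,(v-c['cy'])/c['fy']*d,d],-1); E=np.array(c['extrinsics']); return p@E[:3,:3].T+E[:3,3]
def lifts(im,Z,thr=70):
    m=((im.max(2)<thr)&(Z[...,2]>70)&(Z[...,2]<104)&(Z[...,0]>385)&(Z[...,0]<660)&(abs(Z[...,1]+22)<192)).astype(np.uint8)
    n,l,s,ce=cv2.connectedComponentsWithStats(m)
    for i in range(1,n):
        if s[i,4]>40:
            P=Z[l==i]; r=cv2.minAreaRect(P[:,:2].astype(np.float32))
            print(np.round(ce[i]),s[i,4],'c',P.mean(0).round(),'min',P.min(0).round(),'max',P.max(0).round(),np.round(r[1]),round(r[2]))
E
python3 - <<'E'
from m import *
for n,t in (('top',70),('scene',50)):
    im=cv2.imread(f'pics/{n}0.png'); d=np.load(n+'0.npy'); Z=cloud(n,d)
    print(n); lifts(im,Z,t)
    k=(abs(Z[...,2]-80)<6)&(im.min(2)>60)&(abs(Z[...,1]+22)<250)&(Z[...,0]<750)&(Z[...,0]>350)
    p=Z[k]; print('block',np.percentile(p,[.3,50,99.7],axis=0).round(), cv2.minAreaRect(p[:,:2].astype(np.float32)))
    k=(Z[...,2]>100)&(Z[...,2]<140)&(Z[...,0]<560)&(Z[...,0]>390)&(abs(Z[...,1]+100)<85); p=Z[k]; print('die',p.min(0),p.max(0))
    k=(Z[...,2]>100)&(Z[...,2]<140)&(Z[...,0]>620)&(Z[...,0]<720)&(abs(Z[...,1])<60); p=Z[k]; print('punch',p.min(0),p.max(0))
    if n=='top': cv2.imwrite('pics/crop.png',cv2.resize(im[150:260,195:430],(800,374),interpolation=cv2.INTER_CUBIC))
E
```

```text
top
[280. 194.] 194 c [584.  89.  88.] min [550.  63.  75.] max [612. 124. 102.] [55. 51.] 39
[282. 226.] 208 c [469.  79.  88.] min [442.  53.  76.] max [498. 107. 101.] [53. 52.] 9
block [[ 399. -229.   74.]
 [ 548.  -35.   80.]
 [ 704.  160.   86.]] ((553.023193359375, -56.31730651855469), (301.1700744628906, 432.09234619140625), 2.5400478839874268)
die [ 435.00934952 -155.7840128   100.85259057] [512.2259869  -75.88593853 118.20856312]
punch [663.3869342  -28.4489517  100.80457864] [686.25383453  -6.90274071 139.26515282]
scene
[379. 195.] 185 c [478.  79.  89.] min [448.  53.  84.] max [502. 104.  92.] [51. 48.] 8
[296. 214.] 240 c [ 605. -124.   89.] min [ 573. -157.   82.] max [635. -97.  92.] [54. 51.] 35
[378. 222.] 267 c [591.  88.  89.] min [556.  61.  83.] max [616. 122.  93.] [53. 54.] 39
block [[ 398. -230.   74.]
 [ 587.  -23.   81.]
 [ 706.  159.   85.]] ((549.7926025390625, -17.7470703125), (304.95635986328125, 474.2079162597656), 2.136962413787842)
die [ 430.76119019 -158.31991945  100.20407293] [514.86042365 -77.97916672 115.93645719]
punch [666.44050673 -32.75438601 100.01993065] [689.67946882  -7.24288675 132.84823409]
```

View pics/crop.png

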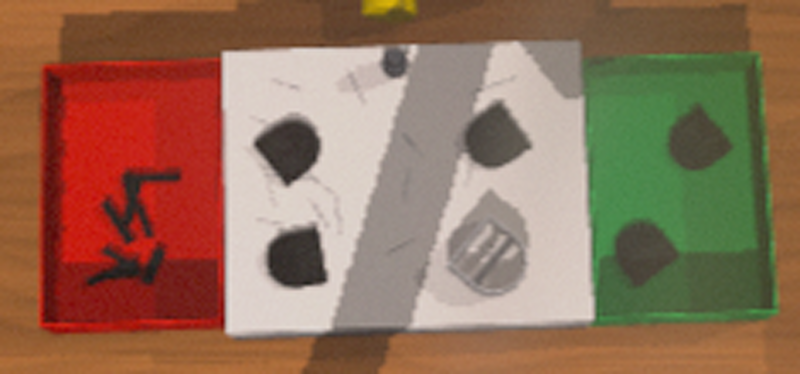

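Lifts: A at about (588,88), B at (474,79), C at (602,-122). The die spans x 432–514, y -157…-77, and the punch is at (677,-19). The lane x 520–655 towards -y is clear. Order: C, then A, then B, which gets pushed in +x into the lane before its sweep.

arm_command:
  rows:
    - [[-0.16,0.1,0],[0,0,-0.046]]
    - [[-0.32,0.2,0],[0,0,-0.092]]
    - [[-0.48,0.31,0],[0,0,-0.138]]
    - [[-0.64,0.41,0],[0,0,-0.184]]
    - [[-0.8,0.51,0],[0,0,-0.23]]
  grip: 0.35

```text
clock: 1.2
position: [373.7, -383.7, 231.6]
ee_rot: [-0.529, 0.849, -0.0, 0.0]
contact_force: [0.3, 0.2, -0.9]
gripper_width: 29.9
grasp_force: 0.0
```

```bash
cat > t.py <<'E'
import sys
from h import *
from scipy.spatial.transform import Rotation as Ro
s=arm.read_state(); R=Ro.from_quat(s['ee_rot']).as_matrix(); p=np.array(s['position'])
t=np.array([float(a) for a in sys.argv[1:4]])
Rt=np.array([[0,-1,0],[-1,0,0],[0,0,-1.]]).T  # tool x=-y, y=-x
print(s['clock'],p.round(1),'shift/250',(R.T@(t-p)/250).round(3),'turn/180',(Ro.from_matrix(R.T@Rt).as_rotvec()/np.pi).round(3),s['gripper_width'],np.round(s['contact_force'],1))
E
python3 t.py 603 -50 110
```

```text
1.2 [ 373.7 -383.7  231.6] shift/250 [-1.602 -0.236  0.486] turn/180 [-0.    -0.    -0.145] 29.853777280090814 [ 0.3  0.2 -0.9]
```

arm_command:
  rows:
    - [[-0.16,-0.02,0],[0,0,-0.04]]
    - [[-0.33,-0.05,0],[0,0,-0.08]]
    - [[-0.5,-0.07,0],[0,0,-0.12]]
    - [[-0.66,-0.1,0],[0,0,-0.145]]
    - [[-0.83,-0.12,0],[0,0,-0.145]]

```text
clock: 1.7
position: [493.1, -211.4, 231.7]
ee_rot: [-0.706, 0.709, -0.0, 0.0]
contact_force: [-0.3, -0.3, 0.1]
gripper_width: 29.8
grasp_force: 0.0
```

```bash
python3 t.py 603 -50 110
```

```text
1.7 [ 493.1 -211.4  231.7] shift/250 [-0.648 -0.436  0.487] turn/180 [-0.    -0.    -0.001] 29.767448085177076 [-0.3 -0.3  0.1]
```

arm_command:
  rows:
    - [[-0.16,-0.11,0],[0,0,0]]
    - [[-0.32,-0.22,0],[0,0,0]]
    - [[-0.48,-0.33,0],[0,0,0]]
    - [[-0.62,-0.42,0.1],[0,0,0]]
    - [[-0.62,-0.42,0.25],[0,0,0]]

```text
clock: 2.2
position: [602.6, -54.3, 170.3]
ee_rot: [-0.707, 0.707, -0.003, 0.003]
contact_force: [-0.4, 0.3, -0.8]
gripper_width: 29.9
grasp_force: 0.0
```

```bash
python3 t.py 603 -50 90; python3 - <<'E'
from m import *
im,d=arm.get_image('wrist'); cv2.imwrite('pics/w1.png',im)
E
```

```text
2.2 [602.6 -54.3 170.3] shift/250 [-0.017  0.001  0.321] turn/180 [-0.003  0.    -0.   ] 29.85985404338411 [-0.4  0.3 -0.8]
```

View pics/w1.png

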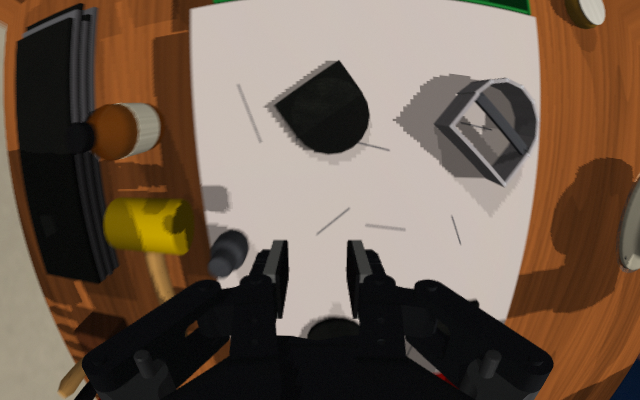

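The wrist view shows lift C at (322,108), straight ahead of the finger gap at about x 318. The die is at right (490,130) and the punch at left (228,252), both clear. I'll go down.

arm_command:
  rows:
    - [[0,0,0.1],[0,0,0]]
    - [[0,0,0.2],[0,0,0]]
    - [[0,0,0.29],[0,0,0]]
    - [[0,0,0.31],[0,0,0]]
    - [[0,0,0.33],[0,0,0]]

```text
clock: 2.75
position: [598.4, -59.0, 86.9]
ee_rot: [-0.705, 0.709, -0.0, -0.0]
contact_force: [0.1, 0.0, 1.1]
gripper_width: 30.1
grasp_force: 0.0
```

```bash
python3 t.py 603 -50 84
```

```text
2.75 [598.4 -59.   86.9] shift/250 [-0.036 -0.018  0.011] turn/180 [-0.    -0.    -0.002] 30.058832947938374 [0.1 0.  1.1]
```

arm_command:
  rows:
    - [[0,0,0.005],[0,0,0]]
    - [[0,0,0.01],[0,0,0]]
    - [[0,0,0.015],[0,0,0]]
    - [[0,0,0.018],[0,0,0]]
    - [[0,0,0.018],[0,0,0]]

```text
clock: 3.25
position: [598.2, -58.4, 82.1]
ee_rot: [-0.705, 0.709, -0.0, 0.0]
contact_force: [0.0, 0.4, -0.1]
gripper_width: 30.0
grasp_force: 0.0
```

arm_command:
  rows:
    - [[0,0,0.004],[0,0,0]]
    - [[0,0,0.008],[0,0,0]]
    - [[0,0,0.008],[0,0,0]]

```text
clock: 3.55
position: [598.1, -58.4, 79.8]
ee_rot: [-0.705, 0.709, 0.0, -0.0]
contact_force: [-0.3, 0.1, 0.4]
gripper_width: 29.7
grasp_force: 0.0
```

arm_command:
  rows:
    - [[0.07,0,0],[0,0,0]]
    - [[0.14,0,0],[0,0,0]]
    - [[0.21,0,0],[0,0,0]]
    - [[0.28,0,0],[0,0,0]]
    - [[0.35,0,0],[0,0,0]]

```text
clock: 4.05
position: [597.4, -147.9, 79.8]
ee_rot: [-0.705, 0.71, 0.0, -0.0]
contact_force: [0.8, -0.2, -0.0]
gripper_width: 30.0
grasp_force: 0.1
```

```bash
python3 t.py 598 -280 80;python3 - <<'E'
from m import *
im,d=arm.get_image('wrist'); cv2.imwrite('pics/w2.png',cv2.resize(im,(480,300)))
E
```

```text
4.05 [ 597.4 -147.9   79.8] shift/250 [ 0.528 -0.006 -0.001] turn/180 [ 0.    -0.    -0.002] 29.996950194760938 [ 0.8 -0.2 -0. ]
```

View pics/w2.png

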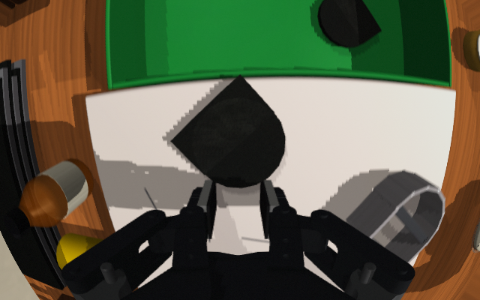

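The lift is cradled between the fingers at (230,135), and the tray edge is just ahead at row 80. The die at (400,210) is clear.

arm_command:
  rows:
    - [[0.09,0,0],[0,0,0]]
    - [[0.2,0,0],[0,0,0]]
    - [[0.32,0,0],[0,0,0]]
    - [[0.44,0,0],[0,0,0]]
    - [[0.54,0,0],[0,0,0]]

```text
clock: 4.6
position: [596.3, -283.4, 79.7]
ee_rot: [-0.705, 0.71, -0.0, -0.0]
contact_force: [-0.2, 0.1, -1.1]
gripper_width: 29.8
grasp_force: 0.0
```

arm_command:
  rows:
    - [[0,0,-0.1],[0,0,0]]
    - [[0,0,-0.28],[0,0,0]]
    - [[-0.18,0,-0.28],[0,0,0]]
    - [[-0.36,0.02,-0.28],[0,0,0]]
    - [[-0.54,0.03,-0.28],[0,0,0]]

```text
clock: 5.1
position: [589.6, -145.8, 150.1]
ee_rot: [-0.704, 0.71, -0.0, 0.0]
contact_force: [1.8, -0.4, -0.8]
gripper_width: 29.9
grasp_force: 0.0
```

```bash
python3 t.py 588 150 150;python3 - <<'E'
from m import *
im,d=arm.get_image('scene'); cv2.imwrite('pics/s2.png',cv2.resize(im[130:300,160:500],(680,340)))
E
```

```text
5.1 [ 589.6 -145.8  150.1] shift/250 [-1.183e+00  1.600e-02  1.000e-03] turn/180 [-0.     0.    -0.003] 29.934714216715037 [ 1.8 -0.4 -0.8]
```

View pics/s2.png

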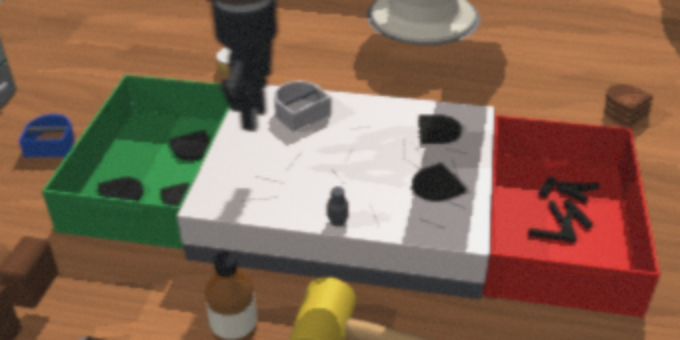

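C now lies in the green tray at (175,192). A is at (440,183) and B at (440,128). Next is A.

arm_command:
  rows:
    - [[-0.17,0,0],[0,0,0]]
    - [[-0.34,0,0],[0,0,0]]
    - [[-0.51,0.01,0],[0,0,0]]
    - [[-0.68,0.01,0],[0,0,0]]
    - [[-0.85,0.01,0],[0,0,0]]

```text
clock: 5.65
position: [588.8, 67.4, 150.0]
ee_rot: [-0.705, 0.709, -0.0, 0.0]
contact_force: [-0.1, -0.7, 0.0]
gripper_width: 30.1
grasp_force: 0.0
```

arm_command:
  rows:
    - [[-0.17,0,0],[0,0,0]]
    - [[-0.33,0,0],[0,0,0]]
    - [[-0.33,0,0.1],[0,0,0]]
    - [[-0.33,0,0.2],[0,0,0]]
    - [[-0.33,0,0.2],[0,0,0]]

```text
clock: 6.15
position: [587.0, 147.8, 96.2]
ee_rot: [-0.705, 0.709, 0.002, -0.004]
contact_force: [-0.7, 0.0, 1.1]
gripper_width: 29.9
grasp_force: 0.0
```

```bash
python3 t.py 588 150 80;python3 - <<'E'
from m import *
im,d=arm.get_image('wrist'); cv2.imwrite('pics/w3.png',cv2.resize(im,(480,300)))
E
```

```text
6.15 [587.  147.8  96.2] shift/250 [-0.009 -0.005  0.065] turn/180 [ 0.002 -0.001 -0.002] 29.872556555508446 [-0.7  0.   1.1]
```

View pics/w3.png

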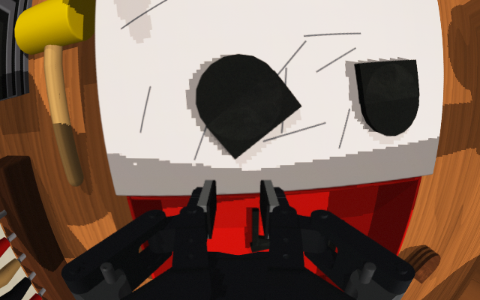

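A's corner points at the finger gap (235,158) and its middle is at (243,103), so it lines up. I'll lower and push.

arm_command:
  rows:
    - [[0,0,0.03],[0,0,0]]
    - [[0,0,0.06],[0,0,0]]
    - [[0,0,0.07],[0,0,0]]
    - [[0,0,0.077],[0,0,0]]
    - [[0,0,0.077],[0,0,0]]

```text
clock: 6.7
position: [589.3, 149.0, 80.6]
ee_rot: [-0.705, 0.709, -0.0, 0.0]
contact_force: [0.7, -0.9, 0.7]
gripper_width: 29.7
grasp_force: 0.0
```

arm_command:
  rows:
    - [[0.05,0,0],[0,0,0]]
    - [[0.11,0,0],[0,0,0]]
    - [[0.18,0,0],[0,0,0]]
    - [[0.25,0,0],[0,0,0]]
    - [[0.32,0,0],[0,0,0]]

```text
clock: 7.2
position: [588.7, 67.1, 80.7]
ee_rot: [-0.705, 0.71, -0.0, 0.0]
contact_force: [0.0, 0.9, 0.3]
gripper_width: 29.5
grasp_force: 0.1
```

```bash
python3 t.py 588 -280 80;python3 - <<'E'
from m import *
im,d=arm.get_image('wrist'); cv2.imwrite('pics/w4.png',cv2.resize(im,(480,300)))
E
```

```text
7.2 [588.7  67.1  80.7] shift/250 [ 1.388 -0.007  0.003] turn/180 [-0.     0.    -0.002] 29.528852826774322 [0.  0.9 0.3]
```

View pics/w4.png

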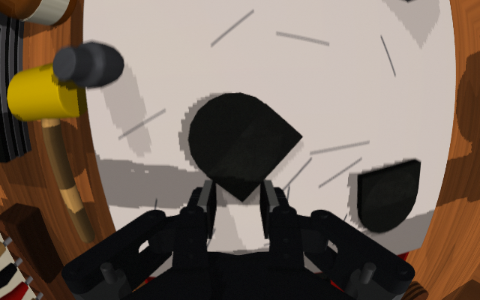

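arm_command:
  rows:
    - [[0.07,0.01,0],[0,0,0]]
    - [[0.15,0.02,0],[0,0,0]]
    - [[0.24,0.03,0],[0,0,0]]
    - [[0.33,0.03,0],[0,0,0]]
    - [[0.42,0.03,0],[0,0,0]]

```text
clock: 7.75
position: [580.3, -37.6, 80.7]
ee_rot: [-0.705, 0.709, 0.0, -0.0]
contact_force: [0.4, -0.1, 0.4]
gripper_width: 30.1
grasp_force: 0.1
```

arm_command:
  rows:
    - [[0.08,0,0],[0,0,0]]
    - [[0.17,0,0],[0,0,0]]
    - [[0.26,0,0],[0,0,0]]
    - [[0.35,0,0],[0,0,0]]
    - [[0.43,0,0],[0,0,0]]

```text
clock: 8.25
position: [579.4, -145.3, 80.6]
ee_rot: [-0.705, 0.709, 0.0, -0.0]
contact_force: [-0.3, 0.7, 0.8]
gripper_width: 29.8
grasp_force: 0.2
```

```bash
python3 t.py 588 -285 80;python3 - <<'E'
from m import *
im,d=arm.get_image('wrist'); cv2.imwrite('pics/w5.png',cv2.resize(im,(480,300)))
E
```

```text
8.25 [ 579.4 -145.3   80.6] shift/250 [ 0.559 -0.038  0.002] turn/180 [ 0.     0.    -0.002] 29.772836055691272 [-0.3  0.7  0.8]
```

View pics/w5.png

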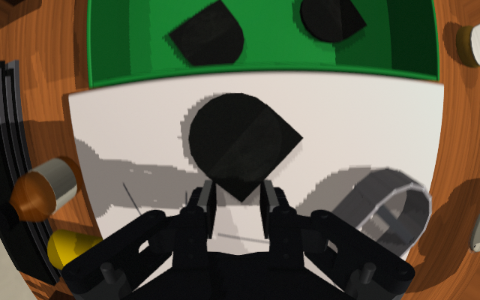

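A is cradled at (235,145), and C at (208,32) and one earlier lift at (335,15) are visible in the tray. I'll push A over.

arm_command:
  rows:
    - [[0.09,0,0],[0,0,0]]
    - [[0.2,0,0],[0,0,0]]
    - [[0.32,0,0],[0,0,0]]
    - [[0.44,0,0],[0,0,0]]
    - [[0.57,0,0],[0,0,0]]

```text
clock: 8.8
position: [578.6, -287.3, 80.6]
ee_rot: [-0.705, 0.709, 0.0, -0.0]
contact_force: [0.9, -0.2, 0.1]
gripper_width: 30.2
grasp_force: 0.0
```

arm_command:
  rows:
    - [[0,0,-0.12],[0,0,0]]
    - [[0,0,-0.3],[0,0,0]]
    - [[-0.18,0,-0.32],[0,0,-0.045]]
    - [[-0.36,0,-0.32],[0,0,-0.09]]
    - [[-0.54,0,-0.32],[0,0,-0.135]]

```text
clock: 9.3
position: [579.4, -150.4, 161.0]
ee_rot: [0.84, -0.543, 0.0, -0.0]
contact_force: [-0.2, 1.0, -0.7]
gripper_width: 29.9
grasp_force: 0.0
```

```bash
cat > t2.py <<'E'
import sys
from h import *
from scipy.spatial.transform import Rotation as Ro
s=arm.read_state(); R=Ro.from_quat(s['ee_rot']).as_matrix(); p=np.array(s['position'])
t=np.array([float(a) for a in sys.argv[1:4]]); a=np.radians(float(sys.argv[4])) # heading of tool x
x=np.array([np.cos(a),np.sin(a),0]); z=np.array([0,0,-1.]); Rt=np.stack([x,np.cross(z,x),z],1)
print(s['clock'],p.round(1),'shift',(R.T@(t-p)/250).round(3),'turn',(Ro.from_matrix(R.T@Rt).as_rotvec()/np.pi).round(3),np.round(s['joints'],2))
E
python3 t2.py 418 80 160 0; python3 - <<'E'
from m import *
im,d=arm.get_image('scene'); cv2.imwrite('pics/s3.png',im[130:300,160:500])
E
```

```text
9.3 [ 579.4 -150.4  161. ] shift [-1.105  0.211  0.004] turn [-0.    -0.    -0.366] [ 0.02  0.4  -0.16 -0.   -1.01  0.41]
```

arm_command:
  rows:
    - [[-0.16,0.03,0],[0,0,-0.046]]
    - [[-0.32,0.06,0],[0,0,-0.092]]
    - [[-0.48,0.09,0],[0,0,-0.138]]
    - [[-0.64,0.12,0],[0,0,-0.184]]
    - [[-0.8,0.15,0],[0,0,-0.23]]

```text
clock: 9.85
position: [463.2, 17.2, 160.6]
ee_rot: [0.978, -0.211, 0.0, -0.0]
contact_force: [0.1, 0.9, 0.5]
gripper_width: 30.3
grasp_force: 0.0
```

```bash
python3 t2.py 418 80 160 0
```

```text
9.85 [463.2  17.2 160.6] shift [-0.268 -0.155  0.002] turn [-0.    -0.    -0.135] [ 0.39  0.18 -0.48  0.   -0.91  0.76]
```

arm_command:
  rows:
    - [[-0.09,-0.05,0],[0,0,-0.045]]
    - [[-0.18,-0.1,0],[0,0,-0.09]]
    - [[-0.26,-0.15,0],[0,0,-0.135]]
    - [[-0.26,-0.15,0.1],[0,0,-0.135]]
    - [[-0.26,-0.15,0.22],[0,0,-0.135]]

```text
clock: 10.35
position: [421.7, 78.6, 106.4]
ee_rot: [1.0, -0.002, 0.002, -0.001]
contact_force: [0.5, 0.0, -0.5]
gripper_width: 29.8
grasp_force: 0.0
```

```bash
python3 - <<'E'
from m import *
im,d=arm.get_image('wrist'); cv2.imwrite('pics/w6.png',cv2.resize(im,(480,300)))
E
python3 t2.py 418 80 81 0
```

```text
10.4 [417.9  76.5 101.3] shift [ 0.001 -0.014  0.081] turn [ 0.001  0.002 -0.002] [ 0.57  0.21 -0.64 -0.   -0.74  1.  ]
```

View pics/w6.png

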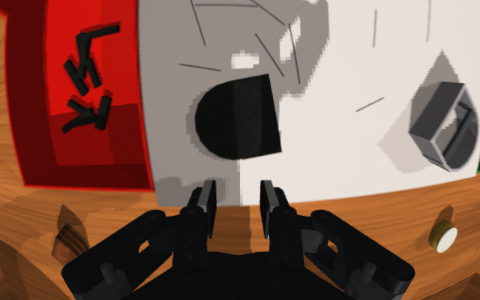

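Lift B is straight ahead of the gap at (238,118), its straight edge facing the green-tray side. I'll lower; from here I check with numbers only, since the picture allowance is used.

arm_command:
  rows:
    - [[0,0,0.04],[0,0,0]]
    - [[0,0,0.08],[0,0,0]]
    - [[0,0,0.09],[0,0,0]]
    - [[0,0,0.097],[0,0,0]]
    - [[0,0,0.097],[0,0,0]]

```text
clock: 10.9
position: [421.4, 77.9, 81.6]
ee_rot: [1.0, -0.003, 0.0, -0.0]
contact_force: [-0.6, -0.7, 0.0]
gripper_width: 29.8
grasp_force: 0.0
```

arm_command:
  rows:
    - [[0.04,0,0],[0,0,0]]
    - [[0.08,0,0],[0,0,0]]
    - [[0.13,0,0],[0,0,0]]
    - [[0.18,0,0],[0,0,0]]
    - [[0.23,0,0],[0,0,0]]

```text
clock: 11.4
position: [480.0, 77.5, 81.3]
ee_rot: [1.0, -0.003, 0.0, -0.0]
contact_force: [0.8, 0.4, -0.1]
gripper_width: 30.1
grasp_force: 0.2
```

arm_command:
  rows:
    - [[0.05,0,0],[0,0,0]]
    - [[0.1,0,0],[0,0,0]]
    - [[0.15,0,0],[0,0,0]]
    - [[0.2,0,0],[0,0,0]]
    - [[0.24,0,0],[0,0,0]]

```text
clock: 11.9
position: [539.8, 77.2, 81.2]
ee_rot: [1.0, -0.003, 0.0, -0.0]
contact_force: [-0.5, 0.2, 0.9]
gripper_width: 30.0
grasp_force: 0.1
```

```bash
cat > l.py <<'E'
from m import *
for n,t in (('top',70),('scene',55)):
    im,d=arm.get_image(n); print(n); Z=cloud(n,d); lifts(im,Z,t)
    k=(Z[...,2]>100)&(Z[...,2]<117)&(Z[...,0]<530)&(Z[...,0]>400)&(abs(Z[...,1]+115)<50); p=Z[k]
    if len(p): print('die',p.min(0).round(),p.max(0).round())
    g=(im.max(2)<t+5)&(Z[...,2]<70)&(Z[...,2]>-5)&(Z[...,0]>420)&(Z[...,0]<700)&(Z[...,1]<-228)&(Z[...,1]>-415)
    q,l,s,c=cv2.connectedComponentsWithStats(g.astype(np.uint8))
    print('tray',[(s[i,4],Z[l==i].mean(0).round().tolist(),Z[l==i][:,2].max().round()) for i in range(1,q) if s[i,4]>30])
E
python3 l.py; python3 t2.py 580 140 150 -90
```

```text
top
die [ 435. -156.  100.] [513. -76. 117.]
tray [(np.int32(45), [463.0, -413.0, 47.0], np.float64(69.0))]
scene
[373. 220.] 290 c [586.  77.  89.] min [557.  50.  83.] max [614. 104.  92.] [57. 52.] 6
die [ 430. -157.  100.] [515. -77. 116.]
tray [(np.int32(209), [493.0, -291.0, 13.0], np.float64(17.0)), (np.int32(188), [589.0, -274.0, 19.0], np.float64(29.0)), (np.int32(176), [607.0, -351.0, 13.0], np.float64(16.0))]
12.0 [540.1  77.3  81.2] shift [ 0.158 -0.252 -0.275] turn [-0.    -0.     0.498] [ 0.44  0.41 -0.38  0.   -0.78  1.12]
```

B now lies in the lane at (586,77) and the die is unmoved. I'll lift, turn back and go behind B.

arm_command:
  rows:
    - [[-0.05,0,0],[0,0,0]]
    - [[-0.05,0,-0.15],[0,0,0.03]]
    - [[-0.05,0,-0.28],[0,0,0.076]]
    - [[0.05,-0.13,-0.28],[0,0,0.122]]
    - [[0.18,-0.27,-0.28],[0,0,0.168]]

```text
clock: 12.5
position: [584.0, 144.6, 153.8]
ee_rot: [0.964, -0.267, 0.001, -0.001]
contact_force: [0.8, 0.2, -0.2]
gripper_width: 29.9
grasp_force: 0.0
```

```bash
python3 t2.py 586 147 150 -91
```

```text
12.5 [584.  144.6 153.8] shift [ 0.002 -0.012  0.015] turn [-0.001  0.     0.333] [ 0.51  0.41 -0.16 -0.   -1.    0.52]
```

arm_command:
  rows:
    - [[0,0,0],[0,0,0.046]]
    - [[0,0,0],[0,0,0.092]]
    - [[0,0,0],[0,0,0.138]]
    - [[0,0,0],[0,0,0.184]]
    - [[0,0,0],[0,0,0.23]]

```text
clock: 13.0
position: [583.4, 144.4, 151.1]
ee_rot: [0.807, -0.59, -0.0, 0.0]
contact_force: [0.1, -0.5, 1.6]
gripper_width: 30.0
grasp_force: 0.0
```

arm_command:
  rows:
    - [[0,0,0],[0,0,0.046]]
    - [[0,0,0],[0,0,0.092]]
    - [[0,0,0],[0,0,0.1]]
    - [[0,0,0.1],[0,0,0.1]]
    - [[0,0,0.2],[0,0,0.1]]

```text
clock: 13.5
position: [584.2, 144.7, 101.6]
ee_rot: [0.708, -0.706, 0.0, -0.001]
contact_force: [0.2, -0.1, -0.7]
gripper_width: 30.0
grasp_force: 0.0
```

```bash
python3 t2.py 586 147 81 -91;python3 l.py
```

```text
13.5 [584.2 144.7 101.6] shift [-0.009 -0.007  0.083] turn [-0.001  0.     0.007] [ 0.51  0.46 -0.22 -0.   -0.88 -0.51]
top
[283. 195.] 195 c [580.  78.  88.] min [554.  52.  77.] max [609. 106. 100.] [52. 52.] 9
die [ 433. -156.  100.] [513. -76. 116.]
tray [(np.int32(56), [467.0, -412.0, 47.0], np.float64(70.0))]
scene
[373. 220.] 284 c [587.  76.  89.] min [557.  50.  83.] max [613. 104.  93.] [55. 51.] 8
die [ 430. -157.  100.] [515. -78. 116.]
tray [(np.int32(209), [493.0, -291.0, 13.0], np.float64(17.0)), (np.int32(188), [589.0, -274.0, 19.0], np.float64(28.0)), (np.int32(177), [607.0, -350.0, 13.0], np.float64(17.0))]
```

arm_command:
  rows:
    - [[0,0,0.03],[0,0,0]]
    - [[0,0,0.06],[0,0,0]]
    - [[0,0,0.075],[0,0,0]]
    - [[0,0,0.081],[0,0,0]]
    - [[0,0,0.081],[0,0,0]]

```text
clock: 14.1
position: [584.1, 144.4, 81.2]
ee_rot: [0.707, -0.707, 0.0, -0.0]
contact_force: [0.3, -0.4, -0.9]
gripper_width: 29.9
grasp_force: 0.0
```

arm_command:
  rows:
    - [[0.06,0,0],[0,0,0]]
    - [[0.12,0,0],[0,0,0]]
    - [[0.19,0,0],[0,0,0]]
    - [[0.26,0,0],[0,0,0]]
    - [[0.33,0,0],[0,0,0]]

```text
clock: 14.6
position: [584.0, 59.9, 81.2]
ee_rot: [-0.707, 0.707, -0.0, 0.0]
contact_force: [0.6, 0.1, 0.8]
gripper_width: 30.1
grasp_force: 0.1
```

arm_command:
  rows:
    - [[0.07,0,0],[0,0,0]]
    - [[0.15,0.01,0],[0,0,0]]
    - [[0.24,0.02,0],[0,0,0]]
    - [[0.33,0.02,0],[0,0,0]]
    - [[0.42,0.02,0],[0,0,0]]

```text
clock: 15.1
position: [578.8, -45.0, 81.2]
ee_rot: [0.707, -0.707, 0.0, -0.0]
contact_force: [0.3, -0.4, 0.3]
gripper_width: 30.1
grasp_force: 0.1
```

```bash
python3 t2.py 580 -290 81 -91;python3 l.py
```

```text
15.1 [578.8 -45.   81.2] shift [ 0.98  -0.005  0.001] turn [-0.    -0.     0.006] [ 0.2   0.46 -0.29  0.   -0.82 -0.2 ]
top
die [ 433. -156.  100.] [513. -76. 117.]
tray [(np.int32(34), [449.0, -413.0, 47.0], np.float64(70.0))]
scene
[310. 212.] 230 c [588. -91.  89.] min [ 557. -118.   80.] max [615. -64.  93.] [59. 45.] 21
die [ 431. -157.  100.] [513. -96. 116.]
tray [(np.int32(208), [493.0, -291.0, 13.0], np.float64(17.0)), (np.int32(189), [589.0, -275.0, 19.0], np.float64(28.0)), (np.int32(176), [607.0, -350.0, 13.0], np.float64(17.0))]
```

arm_command:
  rows:
    - [[0.09,0,0],[0,0,0]]
    - [[0.18,0,0],[0,0,0]]
    - [[0.27,0,0],[0,0,0]]
    - [[0.36,0,0],[0,0,0]]
    - [[0.45,0,0],[0,0,0]]

```text
clock: 15.7
position: [579.0, -156.6, 81.1]
ee_rot: [0.707, -0.707, -0.0, -0.0]
contact_force: [0.5, -0.1, 0.2]
gripper_width: 30.0
grasp_force: 0.1
```

arm_command:
  rows:
    - [[0.09,0,0],[0,0,0]]
    - [[0.2,0,0],[0,0,0]]
    - [[0.32,0,0],[0,0,0]]
    - [[0.44,0,0],[0,0,0]]
    - [[0.56,0,0],[0,0,0]]

```text
clock: 16.2
position: [578.9, -296.9, 81.0]
ee_rot: [0.707, -0.707, -0.0, 0.0]
contact_force: [1.0, -0.1, -0.1]
gripper_width: 30.2
grasp_force: 0.0
```

arm_command:
  rows:
    - [[0,0,-0.12],[0,0,0]]
    - [[0,0,-0.3],[0,0,0]]
    - [[0,0,-0.5],[0,0,0]]
    - [[0,0.15,-0.6],[0,0,0]]
    - [[0,0.3,-0.6],[0,0,0]]

```text
clock: 16.7
position: [505.8, -296.7, 235.8]
ee_rot: [0.708, -0.706, 0.005, -0.002]
contact_force: [-0.2, 0.8, 0.0]
gripper_width: 29.9
grasp_force: 0.0
```

```bash
python3 t2.py 580 -290 81 -91;python3 l.py; python3 - <<'E'
from m import *
for n in ('top','scene'):
    im,d=arm.get_image(n); Z=cloud(n,d)
    print(n,[(np.round(r['position']).tolist(),round(r['score'],2),Z[int(r['position'][1]),int(r['position'][0])].round().tolist()) for r in arm.spot_in(n,'lift_a')])
    k=(Z[...,2]>105)&(Z[...,2]<140)&(Z[...,0]>620)&(Z[...,0]<720)&(abs(Z[...,1])<60); p=Z[k]; print('punch',p.min(0).round(),p.max(0).round())
    t=(Z[...,0]>435)&(Z[...,0]<685)&(Z[...,1]<-236)&(Z[...,1]>-408)&(Z[...,2]<100)&(im.max(2)<75); print('tray dark z max',np.percentile(Z[t][:,2],[50,95,100]).round())
E
```

```text
16.7 [ 505.8 -296.7  235.8] shift [-0.029 -0.291  0.622] turn [-0.003 -0.001  0.006] [-0.25  0.31 -0.09  0.   -1.16  0.25]
top
tray [(np.int32(50), [462.0, -413.0, 45.0], np.float64(70.0))]
scene
die [ 431. -157.  100.] [515. -78. 116.]
tray [(np.int32(208), [493.0, -291.0, 13.0], np.float64(17.0)), (np.int32(233), [590.0, -273.0, 25.0], np.float64(37.0)), (np.int32(180), [608.0, -350.0, 13.0], np.float64(17.0))]
top [([372.0, 201.0], 0.62, [572.0, -245.0, 31.0])]
punch [662. -28. 106.] [684.  -7. 136.]
tray dark z max [11. 20. 23.]
scene [([251.0, 217.0], 0.52, [578.0, -268.0, 30.0]), ([248.0, 229.0], 0.37, [608.0, -267.0, 14.0])]
punch [664. -32. 105.] [689.  -8. 133.]
tray dark z max [14. 52. 73.]
```

The third lift is in the tray. The pile top rose by about 8 mm per lift to about 37 mm, well below the 75 mm rim. No lift remains on the block, and the die and punch read where they stood before.

```bash
python3 -c "
from bench import arm
print(arm.job_done())"
```

```text
the job is handed in; nothing more can be done
None
```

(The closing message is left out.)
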